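# Clamp the jar in the ratchet jar holder

## Robot

A 7-joint arm with a two-finger parallel gripper is mounted at the origin on the work surface. World frame = base frame: x ahead of the robot, y to its left, z up, the work surface at z = 0. Lengths are in mm, angles in rad, forces in N, time in s.
With the tool pointing down it reaches from about 400 to 925 mm from the base axis. Payload 5.6 kg.
Tool frame: the origin (TCP) lies midway between the tips of the shut fingers; the grasp point (between the pads) lies 19 mm behind it (ctrl.grip_point_offset is the y of the grasp point in the tool frame, in mm); y points along the fingers, z is the direction in which the jaws open and shut, and the axes are right-handed (so a half turn about y gives the same grasp; the last joint's range is limited). The gripper opens to 85 mm and grips with 20 to 120 N. Pads are 22 mm wide; open, the fingers measure 114 mm over their backs; the gripper's body (76 mm by 85 mm) begins 54 mm behind the grasp point. The pads swing forward as they close: fully open they stand 13 mm farther back than shut.
Start: joints at [-1.368, 0.468, -0.012, 1.603, 0.006, 1.071, -0.056], TCP at [158.207, 630.459, 231.29] pointing down, gripper open.
Joint ranges: [-2.53, 2.53], [-0.31, 2.02], [-1.57, 1.55], [0.28, 2.44], [-1.29, 4.43], [0.15, 1.84], [-2.92, 2.92]. Speed limits (rad/s): [2.57, 2.57, 3.14, 3.14, 3.14, 3.14, 3.14].

## Interface

Orientations are given as a unit quaternion [x, y, z, w].
In Python, from bench import ctrl gives the robot as it stands. The module is installed in compiled form; this text tells all that it offers.
- The arm moves only by the tool play_rows, never from a script. Its argument "plan" is a list of rows, each an object of numbers: "ax", "ay", "az": the turn, a rotation vector about the tool's x, y, z each as a share of 45 degrees, from -1 to 1; "x", "y", "z": the shift along the tool's x, y, z each as a share of 0.2 m, from -1 to 1; "claw": the finger opening in mm, from 0 to 85.4. A call has 1 to 20 rows; each row shifts and turns the commanded pose from where the row before left it, along the tool's axes as they then stand; what a row does not reach is not made up. A row lasts 1/8 s, in which the tool goes at most 62.5 mm and 10.7 degrees, less where a joint would pass 70% of its speed; a pose out of reach is approached as far as the arm can. A call with a number of a shift or a turn outside -1 to 1 is refused whole. A call with a gripper value outside its range is refused whole. The fingers move at their own pace and stop on an object; "squeeze" is the grip in N (left out, the last holds). Time passes only in rows, so rows that do not move let the fingers close. It gives the time, the measured TCP pose, the force and the opening at its end, in the units of the state.
- ctrl.observe(): the state, without advancing time (a new reading comes with each control period).
- ctrl.get_image(name): name is "side" or "top"; returns (picture, depth): 384x512x3 uint8, red, green, blue; 384x512 float32, mm along the optical axis (not along the pixel's ray), 0 where there is no reading.
- ctrl.camera_params(name): a dict with "intrinsics" (3x3 intrinsics, pixels), "camera_from_world" (4x4, takes a point from world to camera coordinates). Camera axes: x right, y down, z forward; pixel columns grow to the right and rows downward; lengths in mm; the calibration is good to about 2 mm. A picture is of the moment at which its call begins. camera_params takes no time and is no camera call.
- ctrl.job_done(): hands the job in, once; it reports no verdict.
The state is a dict: "time": time; "q": joint angles; "joint_vel": joint speeds; "effort": joint torques, N m; "ee_pos": TCP position; "tool_rot": TCP orientation; "wrist_force": force on the tool from outside, world axes, zero at the start; "torque": the same for the moment, N m; "gripper_width": finger opening in mm.
Only numpy, scipy, OpenCV 4.12 (cv2) and the standard library are available. Lean on these libraries where they do the work, as an engineer would, in place of code of your own. Each camera call takes 0.05 s, during which the arm holds its last target. There are 200 camera calls.

## Task

Stand the lidded glass jar upright on the bed of the jar clamp, between the sprung pad and the V-shaped stop, and let go of it. Then turn the clamp's wing knob clockwise: the pad pushes the jar along until you feel it come home against the stop; from there wind on for two more clicks of the ratchet, no more, and let go so that the pawl holds the jar gripped. Leave the other kitchen things alone.

Things in the scene. Friction and masses are not known exactly. Their poses are not given: they have to be found in the camera images.
- jar: the only glass jar with a wide flat steel lid: a plain cylinder 60 mm across and 95 mm tall with its lid, about 0.35 kg (varies). Origin: centre of its underside, z up. Grasp it across its diameter from above, near the top.
- clamp: the jar clamp, screwed down to the counter: an aluminium base plate 150 x 325 x 15 mm with, in a row along its own y axis, the V stop (-y end), the jar's bed, the sprung pad on its sliding jaw, and the ratchet wheel with its wing knob (+y end). Origin: on the counter under the middle of the plate; x across, y lengthwise, z up.
- bed (a point): middle of the bed, on the top face of the base plate (15 mm above the counter), where the jar is to stand; axes as the clamp's. With the jaw wound back the pad's face is 40 mm from here on the +y side; the stop is on the -y side. A jar put down within about 3 mm of here clears both; winding then pushes it along the bed to the stop.
- stop_slot (a point): mean place of the stop's V notch, fixed on the plate, axes as the clamp's. The stop itself is bolted up to 7 mm to either side of it along y, anew each time and not reported: feel for it. Its two faces stand 30 degrees either side of x and centre the jar; top 60 mm above the counter. A jar pushed home has its axis 35 mm from the notch: 3 to 17 mm to the -y side of the bed's middle.
- jaw: sliding jaw, an aluminium block 56 x 25 mm, top 58 mm above the counter, that the knob drives along the clamp's -y towards the bed: 11.5 mm per rad, 6 mm a tooth. It carries the sprung pad. Origin: middle of the block's underside, 0.5 mm above the plate; axes as the clamp's.
- pad_front (a point): where the pad's face would be with its springs free, 50 mm ahead of the jaw; moves with the jaw, not with the pad. The pad is a flat rubber plate 56 mm wide, top 61 mm above the counter, on two sprung rods: 1.3 N per mm, 26 mm at most, so each tooth adds 8 N once the jar is home. Pushing the loose jar along takes 1 to 4 N. A good grip is 5.5 to 20 N; over 24 N is too tight.
- knob (a point): middle of the wing knob's grip, on the wheel's vertical axis, 75 mm above the counter. The wing is a black upright bar 50 mm long (along this point's x), 16 mm thick (along its y), 34 mm tall, top 90 mm above the counter; pinch it across its thickness. The point turns with the wheel below, a toothed steel disc 82 mm across, top 42 mm above the counter.
- wheel (a joint): turn of wheel and knob, rad, positive clockwise from above; 0 at the start (wing along the clamp's x), end stop at 4.9. 12 teeth, 0.5236 rad apart: the pawl clicks behind tooth n as the joint passes about n x 0.5236 (turn 0.05 to 0.1 past it to be sure); let go, the wheel springs back to the last tooth passed and rests within 0.02 of n x 0.5236. Forcing it backwards strains the pawl.
- axle (a point): the wheel's axle on the base, axes as the clamp's: about it the knob resists winding with a return spring of 0.06 N m at 0 (rising 0.01 N m per rad), 0.01 N m of friction, some 0.03 N m more just before each click as the pawl is lifted, and 0.0115 N m per newton of the pad's push on the jar.
- pawl_pin (a point): pivot of the pawl, a sprung steel finger lying beside the wheel on the clamp's +x side. It holds the wheel against springing back. Its short upright tail (up to 36 mm above the plate) pushed towards the wheel lifts it, and the wheel flies back to 0.
- mug: white mug, 80 mm across, 90 mm tall, a bystander. Origin: centre of its underside.
- shaker: slim glass bottle 40 mm across, 100 mm tall, a bystander. Origin: centre of its underside.
- tin: low tin 74 mm across, 60 mm tall, a bystander. Origin: centre of its underside.
- oil: green oil bottle 56 mm across, 170 mm tall, a bystander. Origin: centre of its underside.
- bowl: white bowl 130 mm across, 50 mm tall, a bystander. Origin: centre of its underside.
- spoon: wooden spoon lying flat, a bystander. Origin: near its middle.
There are look-alikes about, which are no part of the job. What is shaped like the jar but black or blue is not meant.

How it is judged (in metres and radians):
On the way:
1. the jar stands upright and released on the bed, not yet clamped (horizontal distance between jar and bed below 0.02 m and z of jar in the frame of bed below 0.004 m and angle between jar's own z axis and vertical below 0.1 rad and contact force between the fingers and jar below 0.2 N and value of joint wheel below 0.4 rad), for 0.2 s.
At the end, for the whole second after the job is handed in: The jar stands upright (within 0.1 rad) on the bed within 30 mm of its middle, at rest, and the sprung pad, held by wheel and pawl alone, presses it against the stop with 5.5 to 20 N (two clicks past home gives 8 to 16 N) (contact force between jaw and jar between 5.5 and 20 N and angle between jar's own z axis and vertical below 0.1 rad and horizontal distance between jar and bed below 0.03 m and z of jar in the frame of bed below 0.004 m and linear speed of jar below 0.02 m/s and velocity of joint wheel between -0.1 and 0.1 rad/s); the robot touches nothing.
It fails at once if the pad presses the jar with more than 24 N (wound too far) (contact force between jaw and jar above 24 N).
It fails at once if another kitchen thing is moved by more than 30 mm (distance of any of mug, shaker, tin, oil, bowl, spoon from where it was at the start of the episode above 0.03 m).
It also fails if it takes over 72 s, if anything falls off the work surface, if the arm or the gripper's body presses on something with over 40 N, if the wrist force passes 120 N, or if a joint passes its speed limit or range.

## Working session

There is one attempt and no reset: what is moved stays moved. The work goes in short steps, Python scripts to look and compute and a tool call to move; the robot and the scene stay as the last step left them, time stands still between calls to the robot, and variables do not carry over. Pictures are saved under pics/ and viewed, about 8 in all and at most 12, crops included, and the job is handed in when it is done.

Besides the shell and the picture viewer there is one more tool, called after "Emit:" as name(argument=value, ...) on one line, values as JSON. play_rows: Moves the arm, as the interface text tells. Shift numbers are shares of 0.2 m and turn numbers shares of 45 degrees, none past 1 either way. Its arguments: {"type":"object","properties":{"plan":{"type":"array","items":{"type":"object","properties":{"ax":{"type":"number","minimum":-1,"maximum":1},"ay":{"type":"number","minimum":-1,"maximum":1},"az":{"type":"number","minimum":-1,"maximum":1},"x":{"type":"number","minimum":-1,"maximum":1},"y":{"type":"number","minimum":-1,"maximum":1},"z":{"type":"number","minimum":-1,"maximum":1},"claw":{"type":"number"}}}},"squeeze":{"type":"number"}},"required":["plan"]}

```bash
mkdir -p pics; cat > h.py <<'E'
import numpy as np, cv2
from bench import ctrl
def grab(n,tag):
    im,d=ctrl.get_image(n); cv2.imwrite(f'pics/{tag}.png',im[:,:,::-1]); np.savez(f'pics/{tag}.npz',im=im,d=d); return im,d
def cam(n):
    p=ctrl.camera_params(n); return np.array(p['intrinsics'],float),np.array(p['camera_from_world'],float)
def ray(n,u,v,z):
    K,T=cam(n);R,t=T[:3,:3],T[:3,3];c=-R.T@t;d=R.T@np.linalg.inv(K)@[u,v,1];return c+d*(z-c[2])/d[2]
def cloud(n,d):
    K,T=cam(n);v,u=np.indices(d.shape);P=np.stack([u,v,np.ones_like(u)],-1)@np.linalg.inv(K).T*d[...,None]
    return (P-T[:3,3])@T[:3,:3]
def proj(n,p):
    K,T=cam(n);q=K@(T[:3,:3]@np.array(p)+T[:3,3]);return q[:2]/q[2]
E
python3 - <<'E'
from h import *
s=ctrl.observe();print(s['tool_rot'],s['ee_pos'],s['wrist_force'],s['gripper_width'],ctrl.grip_point_offset)
a,_=grab('top','t0');b,_=grab('side','s0')
for n in('top','side'):
    K,T=cam(n);print(n,K.round(1).tolist(),(-T[:3,:3].T@T[:3,3]).round(),T[:3,:3].round(2).tolist())
E
```

```text
[ 0.70240141 -0.0867313   0.08667616 -0.70113992] [158.09902558 629.89661539 230.33165187] [-0.11624436 -0.85051682  0.18899696] 85.58504065378857 -18.700000000000003
top [[413.8, 0.0, 259.5], [0.0, 413.8, 191.7], [0.0, 0.0, 1.0]] [ 472.   55. 1438.] [[0.02, -1.0, 0.0], [-1.0, -0.02, -0.09], [0.09, -0.0, -1.0]]
side [[416.3, 0.0, 251.7], [0.0, 416.3, 192.4], [0.0, 0.0, 1.0]] [ 161. -557.  852.] [[0.81, -0.58, -0.01], [-0.42, -0.58, -0.69], [0.4, 0.57, -0.72]]
```

View pics/t0.png

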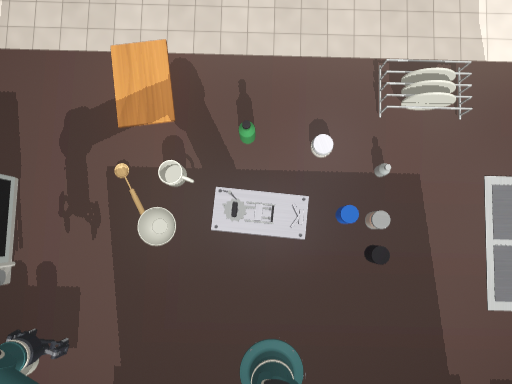

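View pics/s0.png

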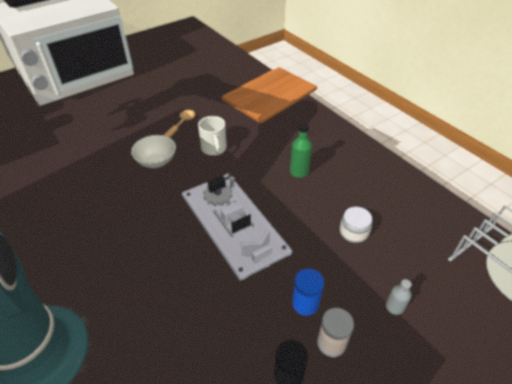

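The top view shows the jar (grey lid) at about (377,220), with the blue can at (347,214) and the black one at (380,254). The clamp's knob is at (235,210), its pad near (272,212) and its V stop near (298,215). The side view agrees: jar at (335,330), clamp from (185,195) to (285,250).

```bash
python3 - <<'E'
from h import *
c=[]
D={n:np.load(f'pics/{n[0]}0.npz') for n in('top','side')}
def show(tag,n,box,k):
    x,y,w,h=box; c=D[n]['im'][y:y+h,x:x+w,::-1]; return cv2.resize(c,None,fx=k,fy=k,interpolation=cv2.INTER_CUBIC)
a=show('', 'top',(205,180,110,65),7)
cv2.imwrite('pics/c1.png',a)
for n in D:
    im=D[n]['im'];P=cloud(n,D[n]['d'])
    # plate: points with z 8..22 near expected area
    m=((P[...,2]>9)&(P[...,2]<22)&(D[n]['d']>0)&(im.min(-1)>90)).astype(np.uint8)
    cs,_=cv2.findContours(m,cv2.RETR_EXTERNAL,cv2.CHAIN_APPROX_NONE);k=max(cs,key=cv2.contourArea)
    q=P[m>0]; hull=cv2.convexHull(k)
    W=np.array([ray(n,u,v,15)[:2] for u,v in hull[:,0]],np.float32)
    print(n,'plate',cv2.minAreaRect(W),cv2.contourArea(k),'z med',np.median(P[k[:,0,1],k[:,0,0],2]))
    # tall things
    T=((P[...,2]>70)&(P[...,2]<115)).astype(np.uint8)
    nn,l,st,ce=cv2.connectedComponentsWithStats(T)
    for i in range(1,nn):
        if st[i,4]>25:
            p=P[l==i]; 
            if 250<p[:,0].mean()<800: print(n,st[i].tolist(),p.mean(0).round(),'ztop',np.percentile(p[:,2],90).round(),im[l==i].mean(0).round())
E
```

```text
top plate ((531.4962158203125, 51.44874572753906), (323.8744812011719, 149.40829467773438), 85.4897232055664) 3952.5 z med 13.745027893594685
top [238, 121, 17, 19, 110] [789.  99. 102.] ztop 113.0 [ 72. 142.  86.]
top [158, 160, 34, 24, 171] [654. 343.  84.] ztop 91.0 [221. 220. 209.]
top [380, 164, 11, 9, 67] [ 686. -360.   87.] ztop 101.0 [174. 176. 173.]
top [0, 174, 12, 93, 607] [498. 883.  89.] ztop 106.0 [49. 50. 49.]
top [231, 202, 7, 15, 73] [537. 136.  88.] ztop 92.0 [69. 68. 70.]
top [339, 205, 20, 18, 287] [ 531. -237.   93.] ztop 98.0 [ 51. 108. 193.]
top [370, 210, 20, 19, 299] [ 515. -339.   93.] ztop 97.0 [162. 163. 160.]
top [369, 246, 21, 19, 305] [ 402. -337.   93.] ztop 98.0 [45. 43. 46.]
top [0, 268, 6, 17, 76] [305. 871.  92.] ztop 103.0 [116. 117. 115.]
side plate ((527.3580322265625, 47.893951416015625), (326.61578369140625, 151.06980895996094), 85.62728118896484) 3882.5 z med 14.1273846212251
side [0, 38, 131, 53, 1337] [429. 898.  93.] ztop 111.0 [79. 79. 77.]
side [198, 116, 27, 28, 325] [651. 343.  81.] ztop 89.0 [200. 199. 184.]
side [291, 141, 21, 20, 277] [785.  87.  95.] ztop 112.0 [ 60. 126.  74.]
side [207, 176, 19, 14, 166] [534. 131.  83.] ztop 90.0 [42. 40. 42.]
side [294, 269, 30, 31, 717] [ 526. -245.   92.] ztop 96.0 [ 28.  72. 152.]
side [395, 280, 16, 18, 189] [ 681. -366.   86.] ztop 100.0 [154. 157. 155.]
side [321, 308, 32, 35, 859] [ 510. -346.   92.] ztop 96.0 [124. 123. 121.]
side [275, 340, 33, 37, 978] [ 397. -344.   93.] ztop 96.0 [28. 28. 29.]
```

View pics/c1.png

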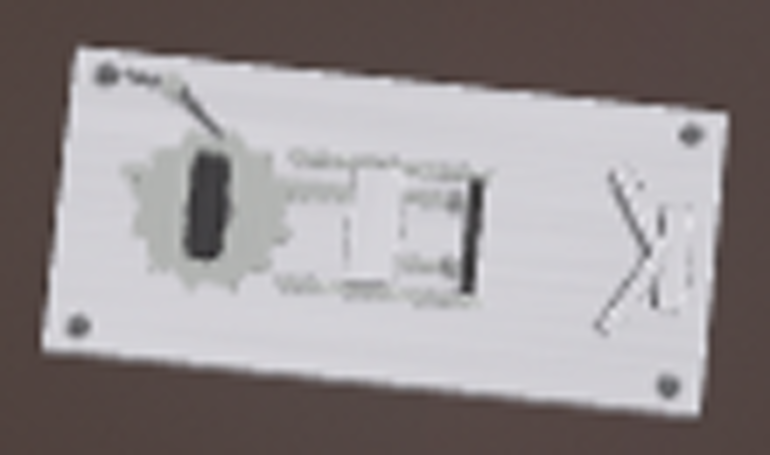

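```bash
python3 - <<'E'
from h import *
from scipy.spatial.transform import Rotation as R
s=ctrl.observe();print('axes cols x,y,z\n',R.from_quat(s['tool_rot']).as_matrix().round(3),np.round(s['q'],3),np.round(s['torque'],3))
yh=np.array([.0785,.9969]);xh=np.array([.9969,-.0785])
C={'top':np.array([531.5,51.4]),'side':np.array([527.4,47.9])}
def cl(n,p): d=p[:2]-C[n];return (d@xh).round(1),(d@yh).round(1)
for uc,vc,z,nm in[(483,180,61,'pad face +x end'),(475,293,61,'pad face -x'),(466,180,61,'pad back'),(208,152,90,'wing'),(206,205,90,'wingmid'),(202,260,90,'wing -'),(648,250,60,'notch'),(611,175,60,'V+'),(600,330,60,'V-')]:
    print(nm,cl('top',ray('top',205+uc/7-.5+.07,180+vc/7-.5+.07,z)))
for n in('top','side'):
    z=np.load(f'pics/{n[0]}0.npz');im=z['im'];P=cloud(n,z['d'])
    m=((P[...,2]>86)&(P[...,2]<106)&(abs(P[...,0]-513)<50)&(abs(P[...,1]+342)<50)).astype(np.uint8)
    k=max(cv2.findContours(m,0,1)[0],key=cv2.contourArea)
    W=np.array([ray(n,u,v,95)[:2] for u,v in k[:,0]],np.float32)
    print(n,'lid',cv2.minEnclosingCircle(W),cv2.fitEllipse(W), np.median(P[m>0][:,2]))
    m=((P[...,2]>80)&(abs(P[...,0]-536)<40)&(abs(P[...,1]-134)<40)).astype(np.uint8)
    k=max(cv2.findContours(m,0,1)[0],key=cv2.contourArea)
    W=np.array([ray(n,u,v,90)[:2] for u,v in k[:,0]],np.float32);print(n,'wing',cv2.minAreaRect(W),cl(n,np.array(cv2.minAreaRect(W)[0])))
E
```

```text
axes cols x,y,z
 [[ 0.97  -0.     0.243]
 [-0.243 -0.002  0.97 ]
 [ 0.    -1.    -0.002]] [-1.368  0.468 -0.012  1.604  0.006  1.071 -0.056] [-0.035  0.012 -0.002]
pad face +x end (np.float64(26.1), np.float64(-43.8))
pad face -x (np.float64(-27.7), np.float64(-45.3))
pad back (np.float64(25.2), np.float64(-35.7))
wing (np.float64(24.2), np.float64(85.9))
wingmid (np.float64(-0.5), np.float64(84.2))
wing - (np.float64(-26.1), np.float64(83.3))
notch (np.float64(1.0), np.float64(-125.1))
V+ (np.float64(34.7), np.float64(-104.2))
V- (np.float64(-39.0), np.float64(-106.0))
top lid ((515.5162963867188, -340.174072265625), 30.50464630126953) ((515.4158325195312, -340.3486633300781), (57.32097625732422, 58.61921310424805), 56.730159759521484) 94.22533136533085
top wing ((537.2075805664062, 135.73338317871094), (15.821462631225586, 46.69647216796875), 85.36965942382812) (np.float64(-0.9), np.float64(84.5))
side lid ((511.22247314453125, -342.98974609375), 31.78855323791504) ((512.30712890625, -343.703857421875), (58.09415054321289, 61.51038360595703), 127.04615020751953) 94.44438011727831
side wing ((533.0299682617188, 129.50399780273438), (24.454143524169922, 50.6728515625), 82.03668212890625) (np.float64(-0.8), np.float64(81.8))
```

Emit:
play_rows(plan=[{"ay": 0.2233, "claw": 85}, {"ay": 0.2233}, {"ay": 0.2233}, {"ay": 0.2233}, {"ay": 0.2233}, {"ay": 0.2233}, {"ay": 0.2233}, {"ay": 0.2233}, {"z": 0.1835, "x": 0.151}, {"z": 0.1835, "x": 0.151}, {"z": 0.1835, "x": 0.151}, {"z": 0.1835, "x": 0.151}, {"z": 0.1835, "x": 0.151}, {"z": 0.1835, "x": 0.151}, {"z": 0.1835, "x": 0.151}, {"z": 0.1835, "x": 0.151}, {"z": 0.1835, "x": 0.151}, {"z": 0.1835, "x": 0.151}])

```text
$.plan[0]: bad value
```

Emit:
play_rows(plan=[{"ax": 0, "ay": 0.2233, "az": 0, "x": 0, "y": 0, "z": 0, "claw": 85}, {"ax": 0, "ay": 0.2233, "az": 0, "x": 0, "y": 0, "z": 0, "claw": 85}, {"ax": 0, "ay": 0.2233, "az": 0, "x": 0, "y": 0, "z": 0, "claw": 85}, {"ax": 0, "ay": 0.2233, "az": 0, "x": 0, "y": 0, "z": 0, "claw": 85}, {"ax": 0, "ay": 0.2233, "az": 0, "x": 0, "y": 0, "z": 0, "claw": 85}, {"ax": 0, "ay": 0.2233, "az": 0, "x": 0, "y": 0, "z": 0, "claw": 85}, {"ax": 0, "ay": 0.2233, "az": 0, "x": 0, "y": 0, "z": 0, "claw": 85}, {"ax": 0, "ay": 0.2233, "az": 0, "x": 0, "y": 0, "z": 0, "claw": 85}, {"ax": 0, "ay": 0, "az": 0, "x": 0.151, "y": 0, "z": 0.1835, "claw": 85}, {"ax": 0, "ay": 0, "az": 0, "x": 0.151, "y": 0, "z": 0.1835, "claw": 85}, {"ax": 0, "ay": 0, "az": 0, "x": 0.151, "y": 0, "z": 0.1835, "claw": 85}, {"ax": 0, "ay": 0, "az": 0, "x": 0.151, "y": 0, "z": 0.1835, "claw": 85}, {"ax": 0, "ay": 0, "az": 0, "x": 0.151, "y": 0, "z": 0.1835, "claw": 85}, {"ax": 0, "ay": 0, "az": 0, "x": 0.151, "y": 0, "z": 0.1835, "claw": 85}, {"ax": 0, "ay": 0, "az": 0, "x": 0.151, "y": 0, "z": 0.1835, "claw": 85}, {"ax": 0, "ay": 0, "az": 0, "x": 0.151, "y": 0, "z": 0.1835, "claw": 85}, {"ax": 0, "ay": 0, "az": 0, "x": 0.151, "y": 0, "z": 0.1835, "claw": 85}, {"ax": 0, "ay": 0, "az": 0, "x": 0.151, "y": 0, "z": 0.1835, "claw": 85}], squeeze=30)

```text
time: 2.35
ee_pos: [501.2, 299.6, 231.0]
tool_rot: [-0.48, 0.519, -0.519, 0.48]
wrist_force: [1.1, -0.4, -0.2]
gripper_width: 85.2
```

Emit:
play_rows(plan=[{"ax": 0, "ay": 0, "az": 0, "x": 0.2458, "y": 0, "z": 0.0243, "claw": 85}, {"ax": 0, "ay": 0, "az": 0, "x": 0.2458, "y": 0, "z": 0.0243, "claw": 85}, {"ax": 0, "ay": 0, "az": 0, "x": 0.2458, "y": 0, "z": 0.0243, "claw": 85}, {"ax": 0, "ay": 0, "az": 0, "x": 0.2458, "y": 0, "z": 0.0243, "claw": 85}, {"ax": 0, "ay": 0, "az": 0, "x": 0.2458, "y": 0, "z": 0.0243, "claw": 85}, {"ax": 0, "ay": 0, "az": 0, "x": 0.2458, "y": 0, "z": 0.0243, "claw": 85}, {"ax": 0, "ay": 0, "az": 0, "x": 0.2458, "y": 0, "z": 0.0243, "claw": 85}, {"ax": 0, "ay": 0, "az": 0, "x": 0.2458, "y": 0, "z": 0.0243, "claw": 85}, {"ax": 0, "ay": 0, "az": 0, "x": 0.2458, "y": 0, "z": 0.0243, "claw": 85}, {"ax": 0, "ay": 0, "az": 0, "x": 0.2458, "y": 0, "z": 0.0243, "claw": 85}, {"ax": 0, "ay": 0, "az": 0, "x": 0.2458, "y": 0, "z": 0.0243, "claw": 85}, {"ax": 0, "ay": 0, "az": 0, "x": 0.2458, "y": 0, "z": 0.0243, "claw": 85}, {"ax": 0, "ay": 0, "az": 0, "x": 0.2458, "y": 0, "z": 0.0243, "claw": 85}, {"ax": 0, "ay": 0, "az": 0, "x": 0, "y": 0.25, "z": 0, "claw": 85}, {"ax": 0, "ay": 0, "az": 0, "x": 0, "y": 0.2, "z": 0, "claw": 85}, {"ax": 0, "ay": 0, "az": 0, "x": 0, "y": 0, "z": 0, "claw": 85}])

```text
time: 4.35
ee_pos: [511.5, -339.9, 138.1]
tool_rot: [-0.481, 0.522, -0.517, 0.479]
wrist_force: [0.2, 0.0, 0.5]
gripper_width: 84.7
```

```bash
python3 - <<'E'
from h import *
from scipy.spatial.transform import Rotation as R
s=ctrl.observe();print(R.from_quat(s['tool_rot']).as_matrix().round(4),s['ee_pos'],np.round(s['q'],3))
p=s['ee_pos'];out=[]
for n in('top','side'):
    im,d=grab(n,n[0]+'1');u,v=proj(n,p).astype(int);print(n,proj(n,p))
    c=im[max(v-55,0):v+55,max(u-50,0):u+50,::-1];out.append(cv2.resize(c,(400,440),interpolation=cv2.INTER_CUBIC))
cv2.imwrite('pics/c2.png',np.hstack(out))
E
```

```text
[[-0.0782 -0.0064  0.9969]
 [-0.9969  0.0032 -0.0782]
 [-0.0027 -1.     -0.0067]] [ 511.5465508  -339.86232798  138.10259946] [ 0.079  0.576  0.618  1.795 -0.41   0.909  0.801]
top [384.35089936 219.99572979]
side [338.60364674 310.37446481]
```

View pics/c2.png

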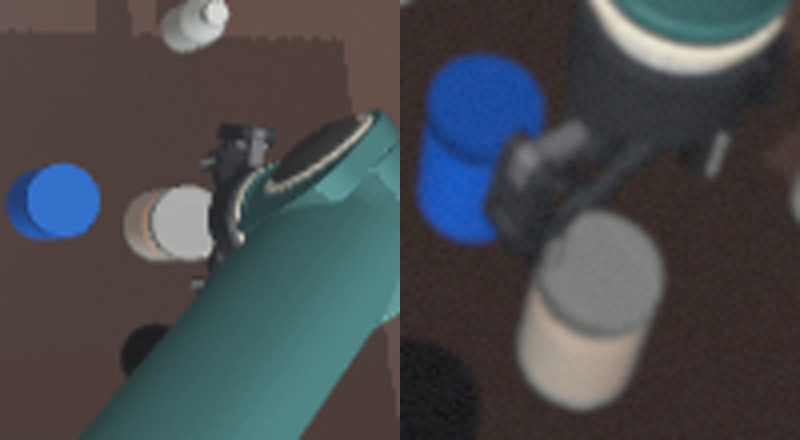

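The tool sits over the jar with the fingers either side of the lid. In the crop the lid is at about (600,270) on the right half and (180,220) on the left half. I'll make a small correction, then descend and close.

Emit:
play_rows(plan=[{"ax": 0, "ay": 0, "az": 0, "x": 0.009, "y": 0.1, "z": 0.011, "claw": 85}, {"ax": 0, "ay": 0, "az": 0, "x": 0, "y": 0.15, "z": 0, "claw": 85}, {"ax": 0, "ay": 0, "az": 0, "x": 0, "y": 0.15, "z": 0, "claw": 85}, {"ax": 0, "ay": 0, "az": 0, "x": 0, "y": 0, "z": 0, "claw": 85}, {"ax": 0, "ay": 0, "az": 0, "x": 0, "y": 0, "z": 0, "claw": 45}, {"ax": 0, "ay": 0, "az": 0, "x": 0, "y": 0, "z": 0, "claw": 45}, {"ax": 0, "ay": 0, "az": 0, "x": 0, "y": 0, "z": 0, "claw": 45}, {"ax": 0, "ay": 0, "az": 0, "x": 0, "y": 0, "z": 0, "claw": 45}, {"ax": 0, "ay": 0, "az": 0, "x": 0, "y": 0, "z": 0, "claw": 45}, {"ax": 0, "ay": 0, "az": 0, "x": 0, "y": 0, "z": 0, "claw": 45}], squeeze=30)

```text
time: 5.7
ee_pos: [516.3, -344.0, 63.0]
tool_rot: [0.48, -0.518, 0.52, -0.48]
wrist_force: [-2.0, 0.1, 5.5]
gripper_width: 59.3
```

Emit:
play_rows(plan=[{"ax": 0, "ay": 0, "az": 0, "x": 0, "y": -0.1, "z": 0, "claw": 45}, {"ax": 0, "ay": 0, "az": 0, "x": 0, "y": -0.2, "z": 0, "claw": 45}, {"ax": 0, "ay": 0, "az": 0, "x": 0, "y": -0.2, "z": 0, "claw": 45}, {"ax": 0, "ay": 0, "az": 0, "x": 0, "y": -0.15, "z": 0, "claw": 45}, {"ax": 0, "ay": 0, "az": 0, "x": -0.1, "y": 0, "z": 0, "claw": 45}, {"ax": 0, "ay": 0, "az": 0, "x": -0.2, "y": 0, "z": -0.0126, "claw": 45}, {"ax": 0, "ay": 0, "az": 0, "x": -0.2, "y": 0, "z": -0.0126, "claw": 45}, {"ax": 0, "ay": 0, "az": 0, "x": -0.2, "y": 0, "z": -0.0126, "claw": 45}, {"ax": 0, "ay": 0, "az": 0, "x": -0.2, "y": 0, "z": -0.0126, "claw": 45}, {"ax": 0, "ay": 0, "az": 0, "x": -0.2, "y": 0, "z": -0.0126, "claw": 45}, {"ax": 0, "ay": 0, "az": 0, "x": -0.2, "y": 0, "z": -0.0126, "claw": 45}, {"ax": 0, "ay": 0, "az": 0, "x": -0.2, "y": 0, "z": -0.0126, "claw": 45}, {"ax": 0, "ay": 0, "az": 0, "x": -0.145, "y": 0, "z": 0, "claw": 45}, {"ax": 0, "ay": 0, "az": 0, "x": -0.1, "y": 0, "z": 0, "claw": 45}, {"ax": 0, "ay": 0, "az": 0, "x": 0, "y": 0.15, "z": 0, "claw": 45}, {"ax": 0, "ay": 0, "az": 0, "x": 0, "y": 0, "z": 0, "claw": 45}, {"ax": 0, "ay": 0, "az": 0, "x": 0, "y": 0, "z": 0, "claw": 45}])

```text
time: 7.82
ee_pos: [524.9, 6.3, 161.3]
tool_rot: [-0.48, 0.519, -0.519, 0.48]
wrist_force: [0.4, -0.2, -4.2]
gripper_width: 59.3
```

```bash
python3 - <<'E'
from h import *
from scipy.spatial.transform import Rotation as R
s=ctrl.observe();print(R.from_quat(s['tool_rot']).as_matrix().round(4).tolist(),s['ee_pos'],s['wrist_force'],np.round(s['q'],2))
out=[]
for n in('top','side'):
    im,d=grab(n,n[0]+'2');u,v=proj(n,[523,-20,70]).astype(int);print(n,u,v)
    c=im[v-55:v+55,u-50:u+50,::-1];out.append(cv2.resize(c,(400,440),interpolation=cv2.INTER_CUBIC))
cv2.imwrite('pics/c3.png',np.hstack(out))
E
```

```text
[[-0.0781, -0.0008, 0.9969], [-0.9969, -0.0001, -0.0781], [0.0002, -1.0, -0.0007]] [524.85875143   6.25199843 161.28784352] [ 0.40127914 -0.19692834 -4.19295816] [-0.57  0.38  0.6   2.   -0.29  0.84  0.12]
top 281 214
side 245 223
```

View pics/c3.png

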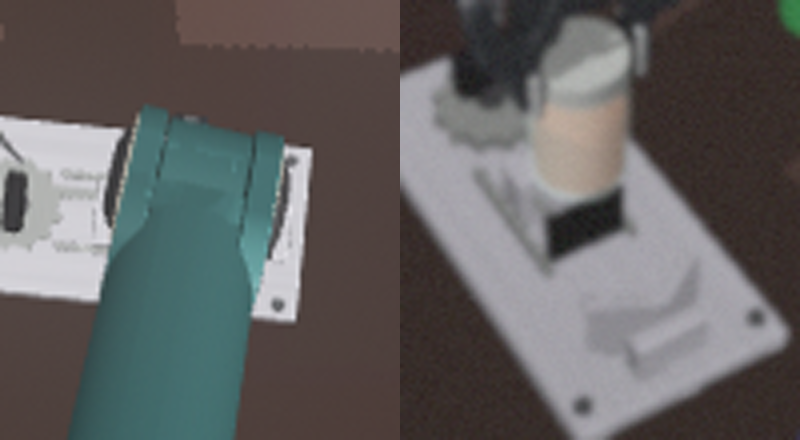

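The tool overshot, because my row shifts added up to 349 mm instead of 309. The jar hangs upright over the pad, with its body at about (580,140) in the crop and its underside well clear. Next I'll compare the jar's silhouette with the TCP axis and then move back along −y.

```bash
python3 - <<'E'
from h import *
s=ctrl.observe();x,y,z=s['ee_pos'];zb=z-63
def circ(c,zz,r=30): 
    t=np.linspace(0,2*np.pi,72);return np.array([proj('side',[c[0]+r*np.cos(a),c[1]+r*np.sin(a),zz]) for a in t])
b=circ((x,y),zb);print('pred bottom rim u',b[:,0].min(),b[:,0].max(),'v max',b[:,1].max())
zf=np.load('pics/s2.npz');im=zf['im'].astype(int);P=cloud('side',zf['d'])
# pinkish body
m=((im[...,0]-im[...,2]>25)&(im[...,0]>100));m[:160]=0;m[260:]=0;m[:,:215]=0;m[:,270:]=0
for v in range(190,220,3):
    w=np.flatnonzero(m[v]); 
    h=np.array([proj('side',[x,y,zz]) for zz in (zb,zb+40,zb+70)]);uc=np.interp(v,h[::-1,1],h[::-1,0])
    if len(w):print(v,w.min(),w.max(),(w.min()+w.max())/2,'axis pred',uc.round(1))
print(im[206:224,240].tolist())
q=P[m];print('front surf pts mean',q.mean(0),'min along view')
# fit circle to body points
A=np.c_[2*q[:,:2],np.ones(len(q))];sol=np.linalg.lstsq(A,(q[:,:2]**2).sum(1),rcond=None)[0];print('circle',sol[:2],np.sqrt(sol[2]+sol[:2]@sol[:2]),q[:,2].min())
E
```

```text
pred bottom rim u 227.99580266972143 252.79400482828967 v max 218.34743898252788
193 249 249 249.0 axis pred 239.8
196 231 250 240.5 axis pred 239.9
199 231 249 240.0 axis pred 240.0
202 235 249 242.0 axis pred 240.1
205 239 249 244.0 axis pred 240.3
208 239 248 243.5 axis pred 240.4
211 240 247 243.5 axis pred 240.4
214 241 243 242.0 axis pred 240.4
[[171, 156, 144], [173, 158, 146], [171, 157, 144], [170, 157, 145], [170, 157, 145], [168, 154, 142], [169, 154, 141], [169, 152, 142], [169, 155, 144], [168, 156, 146], [165, 159, 153], [150, 152, 149], [111, 113, 115], [60, 62, 64], [43, 44, 40], [30, 30, 32], [35, 35, 33], [31, 31, 31]]
front surf pts mean [512.26427316 -22.83589722 156.03019359] min along view
circle [ 384.32770781 -317.23990496] 326.4008749535582 111.02606570039609
```

```bash
python3 - <<'E'
from h import *
yh=np.array([.0785,.9969]);xh=np.array([.9969,-.0785])
for n,C in(('top',[531.5,51.4]),('side',[527.4,47.9])):
    C=np.array(C);im=np.load(f'pics/{n[0]}0.npz')['im'];g=cv2.cvtColor(im,cv2.COLOR_RGB2GRAY)
    S=[]
    for sx in(-1,1):
        for sy in(-1,1):
            p=C+sx*62*xh+sy*149*yh  # rough
            u,v=np.round(proj(n,[*p,15])).astype(int);w=g[v-5:v+6,u-5:u+6].astype(float)
            w=np.clip(np.percentile(w,70)-15-w,0,None); yy,xx=np.indices(w.shape)
            # weight only near centre component
            lab=cv2.connectedComponentsWithStats((w>8).astype(np.uint8))
            k=min(range(1,lab[0]),key=lambda i:np.hypot(*(lab[3][i]-5)));w=w*(lab[1]==k)
            q=ray(n,u-5+(w*xx).sum()/w.sum(),v-5+(w*yy).sum()/w.sum(),15)[:2];S.append(q);d=q-C;print(n,sx,sy,'clamp',(d@xh).round(1),(d@yh).round(1),lab[2][k][4])
    S=np.array(S);print(n,'centre',S.mean(0).round(1),'len',np.linalg.norm(S[1]-S[0]).round(1),np.linalg.norm(S[3]-S[2]).round(1),'wid',np.linalg.norm(S[2]-S[0]).round(1),np.linalg.norm(S[3]-S[1]).round(1), 'ang',np.degrees(np.arctan2(*((S[1]-S[0]+S[3]-S[2])[::-1]))).round(2))
# pad black face in side view
im=np.load('pics/s0.npz')['im'];g=im.max(-1);m=(g<75).astype(np.uint8);m[:205]=0;m[240:]=0;m[:,:222]=0;m[:,262:]=0
k=max(cv2.findContours(m,0,1)[0],key=cv2.contourArea);h=k[:,0].astype(float)
print('pad area',cv2.contourArea(k))
e=0.02*cv2.arcLength(k,True);print(cv2.approxPolyDP(cv2.convexHull(k),3,True)[:,0].tolist())
C=np.array([527.4,47.9])
for u,v in cv2.approxPolyDP(cv2.convexHull(k),3,True)[:,0]:
    d=ray('side',u,v,61)[:2]-C;e=ray('side',u,v,18)[:2]-C;print(u,v,'z61',(d@xh).round(1),(d@yh).round(1),'z18',(e@xh).round(1),(e@yh).round(1))
E
```

```text
top -1 -1 clamp -62.5 -145.0 11
top -1 1 clamp -62.8 144.9 13
top 1 -1 clamp 61.6 -144.8 12
top 1 1 clamp 61.7 141.8 18
top centre [530.9  50.7] len 289.9 286.6 wid 124.0 124.6 ang 85.52
side -1 -1 clamp -58.7 -141.2 23
side -1 1 clamp -59.3 148.8 13
side 1 -1 clamp 68.6 -141.8 33
side 1 1 clamp 55.2 153.0 60
side centre [529.2  52.5] len 290.0 295.2 wid 127.4 114.6 ang 86.86
pad area 164.0
[[249, 215], [250, 223], [233, 232], [232, 222]]
249 215 z61 25.8 -41.2 z18 44.5 -9.0
250 223 z61 14.6 -64.8 z18 32.7 -33.9
233 232 z61 -35.0 -67.6 z18 -19.6 -36.9
232 222 z61 -21.7 -38.9 z18 -5.6 -6.6
```

```bash
python3 - <<'E'
from h import *
s=ctrl.observe();x,y,z=s['ee_pos'];zb=z-63;print(s['ee_pos'])
im=np.load('pics/s2.npz')['im'].astype(float);d=cv2.GaussianBlur(im[...,0]-im[...,2],(3,3),0)
K,T=cam('side')
t=np.linspace(0,2*np.pi,90)
pts=np.array([proj('side',[x+30*np.cos(a),y+30*np.sin(a),zz]) for zz in np.linspace(zb,zb+75,40) for a in t])
for v in range(190,216,3):
    r=d[v];c=240;th=12
    def edge(st):
        u=c
        while r[u]>th:u+=st
        return u-st*(th-r[u])/(r[u-st]-r[u])
    w=pts[abs(pts[:,1]-v)<1.2,0]
    print(v,'meas',round(edge(-1),1),round(edge(1),1),round((edge(-1)+edge(1))/2,1),'pred',w.min().round(1),w.max().round(1),((w.min()+w.max())/2).round(1))
g=im.mean(-1);
for u in(236,240,244): 
    col=g[210:226,u];i=np.argmin(np.diff(col));print(u,'bottom edge v',210+i+.5,'pred',pts[abs(pts[:,0]-u)<.8,1].max().round(1))
J=[(proj('side',[x+a,y+b,zb])-proj('side',[x,y,zb])).round(2).tolist() for a,b in((1,0),(0,1))];print('duv per mm x,y',J)
E
```

```text
[525.67555131   5.98352976 162.00026618]Traceback (most recent call last):
  File "<stdin>", line 6, in <module>
  File "h.py", line 13, in proj
    K,T=cam(n);q=K@(T[:3,:3]@np.array(p)+T[:3,3]);return q[:2]/q[2]
        ~~~^^^
  File "h.py", line 6, in cam
    p=ctrl.camera_params(n); return np.array(p['intrinsics'],float),np.array(p['camera_from_world'],float)
ValueError: time passes only in moves, steps and waits
```

```bash
sed -i 's/^def cam(n):/import functools\n@functools.cache\ndef cam(n):/' h.py; python3 - <<'E'
from h import *
s=ctrl.observe();x,y,z=s['ee_pos'];zb=z-63;print(s['ee_pos'])
im=np.load('pics/s2.npz')['im'].astype(float);d=cv2.GaussianBlur(im[...,0]-im[...,2],(3,3),0)
t=np.linspace(0,2*np.pi,90)
pts=np.array([proj('side',[x+30*np.cos(a),y+30*np.sin(a),zz]) for zz in np.linspace(zb,zb+75,40) for a in t])
def edge(r,st,u=240,th=12):
    while r[u]>th:u+=st
    return u-st*(th-r[u])/(r[u-st]-r[u])
for v in range(190,216,3):
    r=d[v];w=pts[abs(pts[:,1]-v)<1.2,0];a,b=edge(r,-1),edge(r,1)
    print(v,'meas',round(a,1),round(b,1),round((a+b)/2,1),'pred',w.min().round(1),w.max().round(1),((w.min()+w.max())/2).round(1))
g=im.mean(-1)
for u in(236,240,244): 
    col=g[210:226,u];i=np.argmin(np.diff(col));print(u,'bottom edge v',210+i+.5,'pred',pts[abs(pts[:,0]-u)<.8,1].max().round(1))
print('duv per mm x,y',[(proj('side',[x+a,y+b,zb])-proj('side',[x,y,zb])).round(2).tolist() for a,b in((1,0),(0,1))])
E
```

```text
[525.67555131   5.98352976 162.00026618]
190 meas 418.0 265.4 341.7 pred 226.6 252.7 239.6
193 meas inf 209.2 inf pred 226.8 252.7 239.7
196 meas 229.8 252.9 241.3 pred 227.0 252.7 239.9
199 meas 228.5 252.1 240.3 pred 227.2 252.7 240.0
202 meas 228.4 250.9 239.6 pred 227.4 252.8 240.1
205 meas 228.7 250.4 239.6 pred 227.6 252.8 240.2
208 meas 229.2 250.2 239.7 pred 227.8 252.8 240.3
211 meas 230.1 249.4 239.7 pred 228.1 252.6 240.4
214 meas 232.7 247.1 239.9 pred 229.0 251.6 240.3
236 bottom edge v 219.5 pred 218.0
240 bottom edge v 218.5 pred 218.3
244 bottom edge v 217.5 pred 217.9
duv per mm x,y [[0.34, -0.18], [-0.23, -0.25]]<stdin>:8: RuntimeWarning: divide by zero encountered in scalar divide
```

Emit:
play_rows(plan=[{"ax": 0, "ay": 0, "az": 0, "x": 0.1, "y": 0, "z": 0.007, "claw": 45}, {"ax": 0, "ay": 0, "az": 0, "x": 0.1, "y": 0, "z": 0.007, "claw": 45}, {"ax": 0, "ay": 0, "az": 0, "x": 0, "y": 0, "z": 0, "claw": 45}, {"ax": 0, "ay": 0, "az": 0, "x": 0, "y": 0.1, "z": 0, "claw": 45}, {"ax": 0, "ay": 0, "az": 0, "x": 0, "y": 0.1, "z": 0, "claw": 45}, {"ax": 0, "ay": 0, "az": 0, "x": 0, "y": 0, "z": 0, "claw": 45}])

```text
time: 8.68
ee_pos: [524.1, -33.1, 120.5]
tool_rot: [-0.481, 0.52, -0.518, 0.48]
wrist_force: [0.7, -0.2, -4.5]
gripper_width: 59.1
```

```bash
python3 - <<'E'
from h import *
s=ctrl.observe();print(s['ee_pos'],s['wrist_force'])
im,d=grab('side','s3')
c=im[170:270,190:300,::-1];cv2.imwrite('pics/c4.png',cv2.resize(c,None,fx=6,fy=6,interpolation=cv2.INTER_CUBIC))
E
```

```text
[524.10345791 -33.13591815 120.46763749] [ 0.74634246 -0.24461188 -4.47600713]
```

View pics/c4.png

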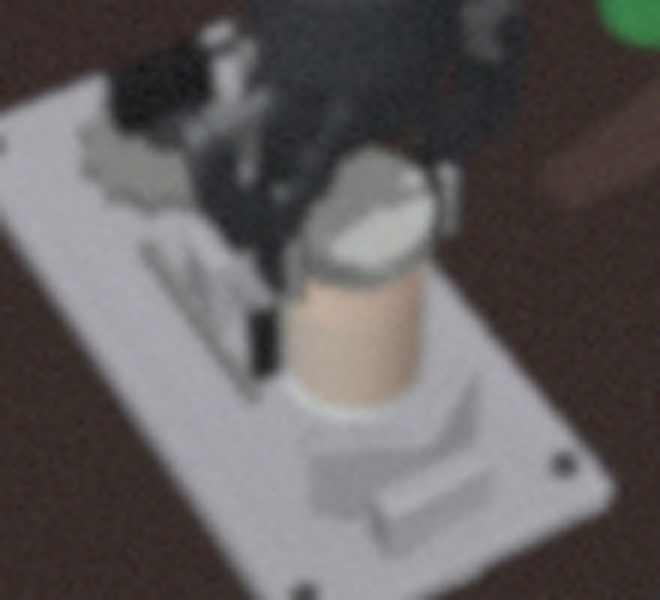

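The jar hangs upright in front of the black pad, its underside at about (350,400) in the crop and the V notch at about (440,450). I'll lower it.

Emit:
play_rows(plan=[{"ax": 0, "ay": 0, "az": 0, "x": 0.004, "y": 0.07, "z": 0.002, "claw": 45}, {"ax": 0, "ay": 0, "az": 0, "x": 0, "y": 0.07, "z": 0, "claw": 45}, {"ax": 0, "ay": 0, "az": 0, "x": 0, "y": 0.05, "z": 0, "claw": 45}, {"ax": 0, "ay": 0, "az": 0, "x": 0, "y": 0, "z": 0, "claw": 45}, {"ax": 0, "ay": 0, "az": 0, "x": 0, "y": 0, "z": 0, "claw": 45}])

```text
time: 9.35
ee_pos: [525.6, -35.1, 83.4]
tool_rot: [0.48, -0.519, 0.519, -0.48]
wrist_force: [0.8, -0.4, -4.2]
gripper_width: 59.1
```

Emit:
play_rows(plan=[{"ax": 0, "ay": 0, "az": 0, "x": 0, "y": 0.01, "z": 0, "claw": 45}, {"ax": 0, "ay": 0, "az": 0, "x": 0, "y": 0, "z": 0, "claw": 45}])

```text
time: 9.6
ee_pos: [525.4, -34.8, 81.4]
tool_rot: [0.48, -0.519, 0.519, -0.48]
wrist_force: [-0.5, -0.6, -3.2]
gripper_width: 59.2
```

Emit:
play_rows(plan=[{"ax": 0, "ay": 0, "az": 0, "x": 0, "y": 0.008, "z": 0, "claw": 45}, {"ax": 0, "ay": 0, "az": 0, "x": 0, "y": 0, "z": 0, "claw": 45}])

```text
time: 9.85
ee_pos: [525.3, -34.9, 79.6]
tool_rot: [-0.48, 0.519, -0.519, 0.48]
wrist_force: [0.4, -1.6, -4.5]
gripper_width: 59.0
```

Emit:
play_rows(plan=[{"ax": 0, "ay": 0, "az": 0, "x": 0, "y": 0.007, "z": 0, "claw": 45}, {"ax": 0, "ay": 0, "az": 0, "x": 0, "y": 0, "z": 0, "claw": 45}])

```text
time: 10.1
ee_pos: [525.4, -34.9, 78.3]
tool_rot: [0.48, -0.519, 0.519, -0.48]
wrist_force: [0.6, -0.2, -4.4]
gripper_width: 58.9
```

Emit:
play_rows(plan=[{"ax": 0, "ay": 0, "az": 0, "x": 0, "y": 0.005, "z": 0, "claw": 45}, {"ax": 0, "ay": 0, "az": 0, "x": 0, "y": 0, "z": 0, "claw": 45}])

```text
time: 10.35
ee_pos: [525.5, -34.9, 78.1]
tool_rot: [-0.48, 0.519, -0.519, 0.48]
wrist_force: [-3.1, 0.5, 5.7]
gripper_width: 59.0
```

Contact: Fz went from −4.4 to +5.7 N. I'll release and rise.

Emit:
play_rows(plan=[{"ax": 0, "ay": 0, "az": 0, "x": 0, "y": 0, "z": 0, "claw": 70}, {"ax": 0, "ay": 0, "az": 0, "x": 0, "y": 0, "z": 0, "claw": 85}, {"ax": 0, "ay": 0, "az": 0, "x": 0, "y": 0, "z": 0, "claw": 85}, {"ax": 0, "ay": 0, "az": 0, "x": 0, "y": 0, "z": 0, "claw": 85}, {"ax": 0, "ay": 0, "az": 0, "x": 0, "y": -0.1, "z": 0, "claw": 85}, {"ax": 0, "ay": 0, "az": 0, "x": 0, "y": -0.2, "z": 0, "claw": 85}, {"ax": 0, "ay": 0, "az": 0, "x": 0, "y": -0.2, "z": 0, "claw": 85}, {"ax": 0, "ay": -0.2222, "az": 0, "x": 0, "y": 0, "z": 0, "claw": 85}, {"ax": 0, "ay": -0.2222, "az": 0, "x": 0, "y": 0, "z": 0, "claw": 85}, {"ax": 0, "ay": -0.2222, "az": 0, "x": 0, "y": 0, "z": 0, "claw": 85}, {"ax": 0, "ay": -0.2222, "az": 0, "x": 0, "y": 0, "z": 0, "claw": 85}, {"ax": 0, "ay": -0.2222, "az": 0, "x": 0, "y": 0, "z": 0, "claw": 85}, {"ax": 0, "ay": -0.2222, "az": 0, "x": 0, "y": 0, "z": 0, "claw": 85}, {"ax": 0, "ay": -0.2222, "az": 0, "x": 0, "y": 0, "z": 0, "claw": 85}, {"ax": 0, "ay": -0.2222, "az": 0, "x": 0, "y": 0, "z": 0, "claw": 85}, {"ax": 0, "ay": -0.2222, "az": 0, "x": 0, "y": 0, "z": 0, "claw": 85}, {"ax": 0, "ay": 0, "az": 0, "x": 0, "y": 0, "z": 0, "claw": 85}])

```text
time: 12.48
ee_pos: [525.3, -35.1, 177.3]
tool_rot: [-0.706, 0.028, -0.028, 0.707]
wrist_force: [0.6, -0.1, -0.1]
gripper_width: 85.1
```

```bash
python3 - <<'E'
from h import *
from scipy.spatial.transform import Rotation as R
s=ctrl.observe();print(s['ee_pos'],R.from_quat(s['tool_rot']).as_matrix().round(3).tolist(),np.round(s['q'],2))
im,d=grab('side','s4')
c=im[170:270,190:300,::-1];cv2.imwrite('pics/c5.png',cv2.resize(c,None,fx=6,fy=6,interpolation=cv2.INTER_CUBIC))
E
```

```text
[525.26726669 -35.06664101 177.25474803] [[0.997, -0.0, 0.08], [-0.08, 0.0, 0.997], [-0.0, -1.0, 0.0]] [-0.24  0.33  0.29  1.97 -0.12  0.86  1.61]
```

View pics/c5.png

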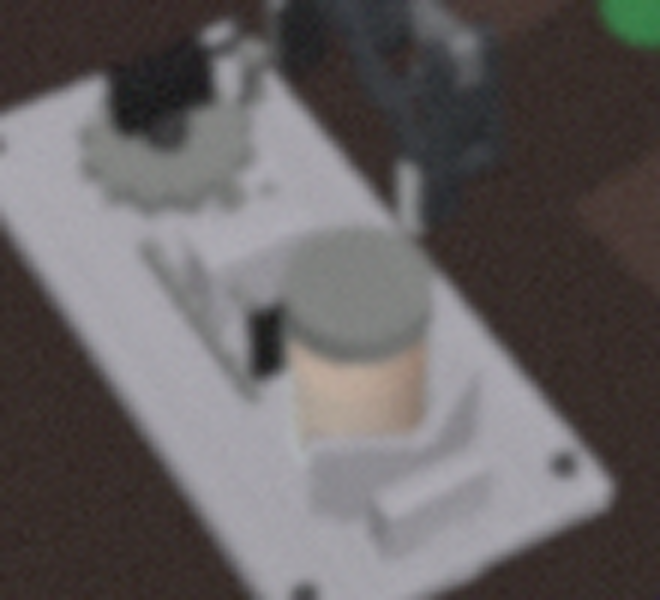

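The jar stands upright and free at about (360,340) in the crop, clear of both the pad and the V. Now to the knob.

Emit:
play_rows(plan=[{"ax": 0, "ay": 0, "az": 0, "x": 0, "y": 0, "z": 0.2, "claw": 85}, {"ax": 0, "ay": 0, "az": 0, "x": -0.01, "y": 0, "z": 0.2, "claw": 85}, {"ax": 0, "ay": 0, "az": 0, "x": 0, "y": 0, "z": 0.2, "claw": 85}, {"ax": 0, "ay": 0, "az": 0, "x": 0, "y": 0, "z": 0.2, "claw": 85}, {"ax": 0, "ay": 0, "az": 0, "x": 0, "y": 0, "z": 0.055, "claw": 60}, {"ax": 0, "ay": 0, "az": 0, "x": 0, "y": 0, "z": 0, "claw": 60}, {"ax": 0, "ay": 0, "az": 0, "x": 0, "y": 0.15, "z": 0, "claw": 60}, {"ax": 0, "ay": 0, "az": 0, "x": 0, "y": 0.15, "z": 0, "claw": 60}, {"ax": 0, "ay": 0, "az": 0, "x": 0, "y": 0, "z": 0, "claw": 60}, {"ax": 0, "ay": 0, "az": 0, "x": 0, "y": 0, "z": 0, "claw": 60}])

```text
time: 13.78
ee_pos: [537.5, 134.6, 118.2]
tool_rot: [0.707, -0.028, 0.029, -0.707]
wrist_force: [-0.3, 0.4, 0.3]
gripper_width: 60.1
```

```bash
python3 - <<'E'
from h import *
s=ctrl.observe();print(s['ee_pos'],np.round(s['q'],2),np.round(s['torque'],3))
im,d=grab('side','s5')
c=im[140:240,165:275,::-1];cv2.imwrite('pics/c6.png',cv2.resize(c,None,fx=6,fy=6,interpolation=cv2.INTER_CUBIC))
print(proj('side',s['ee_pos']))
E
```

```text
[537.4974399  134.64175743 118.23851833] [-0.48  0.45  0.21  1.94 -0.14  0.76  1.3 ] [ 0.039 -0.021 -0.017]
[215.64247371 171.61661156]
```

View pics/c6.png

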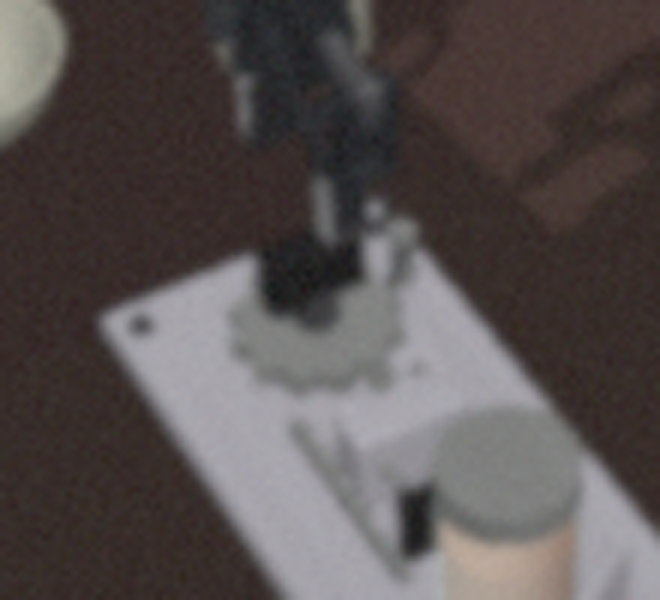

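The fingers straddle the wing, tips at about (240,110) and (330,220) and wing at (310,270) in the crop. Descend and pinch.

Emit:
play_rows(plan=[{"ax": 0, "ay": 0, "az": 0, "x": 0, "y": 0.15, "z": 0.004, "claw": 60}, {"ax": 0, "ay": 0, "az": 0, "x": 0, "y": 0.14, "z": 0, "claw": 60}, {"ax": 0, "ay": 0, "az": 0, "x": 0, "y": 0, "z": 0, "claw": 60}, {"ax": 0, "ay": 0, "az": 0, "x": 0, "y": 0, "z": 0, "claw": 30}, {"ax": 0, "ay": 0, "az": 0, "x": 0, "y": 0, "z": 0, "claw": 20}, {"ax": 0, "ay": 0, "az": 0, "x": 0, "y": 0, "z": 0, "claw": 8}, {"ax": 0, "ay": 0, "az": 0, "x": 0, "y": 0, "z": 0, "claw": 8}, {"ax": 0, "ay": 0, "az": 0, "x": 0, "y": 0, "z": 0, "claw": 8}, {"ax": 0, "ay": 0, "az": 0, "x": 0, "y": 0, "z": 0, "claw": 8}, {"ax": 0, "ay": 0, "az": 0, "x": 0, "y": 0, "z": 0, "claw": 8}], squeeze=30)

```text
time: 15.08
ee_pos: [537.9, 136.3, 61.3]
tool_rot: [-0.706, 0.027, -0.029, 0.707]
wrist_force: [-2.5, -1.2, 9.8]
gripper_width: 15.4
```

```bash
cat > st.py <<'E'
from h import *
from scipy.spatial.transform import Rotation as R
s=ctrl.observe();M=R.from_quat(s['tool_rot']).as_matrix()
# wheel angle cw from start; force, moment about tool point
th=np.arctan2(.9969,.0785)-np.arctan2(M[1,2],M[0,2])
print('t',round(s['time'],2),'cw',round(th%(2*np.pi) if th<-.5 else th,3),'tooth',round((th%(2*np.pi) if th<-.5 else th)/.5236,2),'p',np.round(s['ee_pos'],1),'F',np.round(s['wrist_force'],1),'T',np.round(s['torque'],3),'w',round(s['gripper_width'],1),'q7',round(s['q'][6],2))
E
python3 st.py
```

```text
t 15.07 cw 0.0 tooth 0.0 p [537.9 136.3  61.3] F [-2.5 -1.2  9.8] T [-0.467  0.396  0.053] w 15.4 q7 1.33
```

Emit:
play_rows(plan=[{"ax": 0, "ay": 0.1667, "az": 0, "x": 0, "y": -0.005, "z": 0, "claw": 8}, {"ax": 0, "ay": 0, "az": 0, "x": 0, "y": 0, "z": 0, "claw": 8}, {"ax": 0, "ay": 0, "az": 0, "x": 0, "y": 0, "z": 0, "claw": 8}])

```text
time: 15.45
ee_pos: [537.9, 136.2, 61.3]
tool_rot: [-0.703, 0.072, -0.074, 0.703]
wrist_force: [0.5, -2.1, 6.0]
gripper_width: 15.6
```

```bash
python3 st.py
```

```text
t 15.45 cw 0.129 tooth 0.25 p [537.9 136.2  61.3] F [ 0.5 -2.1  6. ] T [-0.574 -0.189  0.062] w 15.6 q7 1.22
```

Emit:
play_rows(plan=[{"ax": 0, "ay": 0.1667, "az": 0, "x": 0, "y": 0, "z": 0, "claw": 8}, {"ax": 0, "ay": 0.1667, "az": 0, "x": 0, "y": 0, "z": 0, "claw": 8}, {"ax": 0, "ay": 0, "az": 0, "x": 0, "y": 0, "z": 0, "claw": 8}, {"ax": 0, "ay": 0, "az": 0, "x": 0, "y": 0, "z": 0, "claw": 8}])

```text
time: 15.95
ee_pos: [537.8, 135.9, 61.3]
tool_rot: [-0.688, 0.164, -0.165, 0.688]
wrist_force: [0.2, -3.0, 7.2]
gripper_width: 15.2
```

```bash
python3 st.py
```

```text
t 15.95 cw 0.391 tooth 0.75 p [537.8 135.9  61.3] F [ 0.2 -3.   7.2] T [-0.773 -0.14  -0.012] w 15.2 q7 1.01
```

Emit:
play_rows(plan=[{"ax": 0, "ay": 0.1667, "az": 0, "x": 0, "y": 0, "z": 0, "claw": 8}, {"ax": 0, "ay": 0.1667, "az": 0, "x": 0, "y": 0, "z": 0, "claw": 8}, {"ax": 0, "ay": 0, "az": 0, "x": 0, "y": 0, "z": 0, "claw": 8}, {"ax": 0, "ay": 0, "az": 0, "x": 0, "y": 0, "z": 0, "claw": 8}])

```text
time: 16.45
ee_pos: [537.7, 135.8, 61.3]
tool_rot: [-0.66, 0.252, -0.253, 0.66]
wrist_force: [-0.8, -4.0, 7.3]
gripper_width: 15.7
```

```bash
python3 st.py
```

```text
t 16.45 cw 0.653 tooth 1.25 p [537.7 135.8  61.3] F [-0.8 -4.   7.3] T [-0.934 -0.078  0.039] w 15.7 q7 0.81
```

```bash
cat >> st.py <<'E'
T=[];F=[];I=[]
for i in range(8):
    im,d=ctrl.get_image('side');I.append(im.astype(np.float32).mean(-1));q=ctrl.observe();T.append(q['torque']);F.append(q['wrist_force'])
g=np.mean(I,0).astype(np.float32);T=np.array(T);F=np.array(F)
print('   avg T',T.mean(0).round(3),'sd Tz',T[:,2].std().round(3),'F',F.mean(0).round(1))
ref=np.load('pics/s5.npz')['im'].astype(np.float32).mean(-1)
w=np.eye(2,3,dtype=np.float32)
t=ref[205:238,238:264].copy();w[:,2]=[238,205]
cc,w=cv2.findTransformECC(t,g,w,cv2.MOTION_TRANSLATION,(3,200,1e-5),None,3)
du=w[:,2]-[238,205];J=(proj('side',[522,-42,100])-proj('side',[522.785,-32.03,100]))/10
print('   jar duv',du.round(2),'mm along -y',(du@J/(J@J)).round(1),'resid',(du-J*(du@J/(J@J))).round(2))
import sys; cv2.imwrite(f'pics/w{int(q["time"]*100)}.png',im[:,:,::-1])
E
python3 st.py
```

```text
t 16.45 cw 0.653 tooth 1.25 p [537.7 135.8  61.3] F [-0.8 -4.   7.3] T [-0.934 -0.078  0.039] w 15.7 q7 0.81
   avg T [-0.889 -0.045  0.057] sd Tz 0.028 F [-0.7 -3.3  7.8]
   jar duv [0.26 0.25] mm along -y 1.0 resid [ 0.04 -0.03]
```

Emit:
play_rows(plan=[{"ax": 0, "ay": 0.1667, "az": 0, "x": 0, "y": 0, "z": 0, "claw": 8}, {"ax": 0, "ay": 0.1667, "az": 0, "x": 0, "y": 0, "z": 0, "claw": 8}, {"ax": 0, "ay": 0, "az": 0, "x": 0, "y": 0, "z": 0, "claw": 8}])

```text
time: 17.23
ee_pos: [537.5, 135.6, 61.3]
tool_rot: [0.622, -0.337, 0.338, -0.622]
wrist_force: [-0.7, -4.8, 8.8]
gripper_width: 15.4
```

```bash
python3 st.py
```

```text
t 17.23 cw 0.915 tooth 1.75 p [537.5 135.6  61.3] F [-0.7 -4.8  8.8] T [-1.061  0.131  0.106] w 15.4 q7 0.6
   avg T [-1.022  0.112  0.052] sd Tz 0.043 F [-1.1 -3.8  8.6]
   jar duv [0.28 0.28] mm along -y 1.1 resid [ 0.04 -0.03]
```

Emit:
play_rows(plan=[{"ax": 0, "ay": 0.1667, "az": 0, "x": 0, "y": 0, "z": 0, "claw": 8}, {"ax": 0, "ay": 0.1667, "az": 0, "x": 0, "y": 0, "z": 0, "claw": 8}, {"ax": 0, "ay": 0, "az": 0, "x": 0, "y": 0, "z": 0, "claw": 8}])

```text
time: 18.0
ee_pos: [537.3, 135.4, 61.3]
tool_rot: [0.572, -0.415, 0.416, -0.572]
wrist_force: [-2.0, -5.1, 9.4]
gripper_width: 15.6
```

```bash
python3 st.py
```

```text
t 18.0 cw 1.177 tooth 2.25 p [537.3 135.4  61.3] F [-2.  -5.1  9.4] T [-1.06   0.283  0.095] w 15.6 q7 0.39
   avg T [-1.121  0.281  0.093] sd Tz 0.03 F [-2.  -4.3  9.9]
   jar duv [0.66 0.77] mm along -y 2.9 resid [ 0.03 -0.02]
```

Emit:
play_rows(plan=[{"ax": 0, "ay": 0.1667, "az": 0, "x": 0, "y": 0, "z": 0, "claw": 8}, {"ax": 0, "ay": 0, "az": 0, "x": 0, "y": 0, "z": 0, "claw": 8}])

```text
time: 18.65
ee_pos: [537.1, 135.4, 61.3]
tool_rot: [0.544, -0.452, 0.452, -0.544]
wrist_force: [-2.3, -4.7, 10.2]
gripper_width: 15.9
```

```bash
python3 st.py
```

```text
t 18.65 cw 1.308 tooth 2.5 p [537.1 135.4  61.3] F [-2.3 -4.7 10.2] T [-1.166  0.445  0.106] w 15.9 q7 0.28
   avg T [-1.118  0.403  0.094] sd Tz 0.036 F [-2.  -4.1 10.3]
   jar duv [0.95 1.06] mm along -y 4.0 resid [ 0.07 -0.06]
```

Emit:
play_rows(plan=[{"ax": 0, "ay": 0.1667, "az": 0, "x": 0, "y": 0, "z": 0, "claw": 8}, {"ax": 0, "ay": 0, "az": 0, "x": 0, "y": 0, "z": 0, "claw": 8}])

```text
time: 19.3
ee_pos: [537.0, 135.4, 61.3]
tool_rot: [0.513, -0.486, 0.487, -0.513]
wrist_force: [-3.8, -4.6, 10.3]
gripper_width: 15.6
```

```bash
python3 st.py
```

```text
t 19.3 cw 1.439 tooth 2.75 p [537.  135.4  61.3] F [-3.8 -4.6 10.3] T [-1.143  0.472  0.057] w 15.6 q7 0.18
   avg T [-1.146  0.472  0.075] sd Tz 0.022 F [-2.5 -4.  10.6]
   jar duv [1.22 1.52] mm along -y 5.5 resid [ 0.02 -0.01]
```

Emit:
play_rows(plan=[{"ax": 0, "ay": 0.1667, "az": 0, "x": 0, "y": 0, "z": 0, "claw": 8}, {"ax": 0, "ay": 0.1667, "az": 0, "x": 0, "y": 0, "z": 0, "claw": 8}, {"ax": 0, "ay": 0, "az": 0, "x": 0, "y": 0, "z": 0, "claw": 8}])

```text
time: 20.08
ee_pos: [536.8, 135.5, 61.3]
tool_rot: [0.446, -0.549, 0.549, -0.445]
wrist_force: [-4.5, -3.8, 12.8]
gripper_width: 15.3
```

```bash
python3 st.py
```

```text
t 20.07 cw 1.701 tooth 3.25 p [536.8 135.5  61.3] F [-4.5 -3.8 12.8] T [-1.155  0.77   0.116] w 15.3 q7 -0.03
   avg T [-1.169  0.666  0.096] sd Tz 0.032 F [-3.1 -3.8 11.7]
   jar duv [1.71 2.18] mm along -y 7.8 resid [-0.  0.]
```

Emit:
play_rows(plan=[{"ax": 0, "ay": 0.1667, "az": 0, "x": 0, "y": 0, "z": 0, "claw": 8}, {"ax": 0, "ay": 0, "az": 0, "x": 0, "y": 0, "z": 0, "claw": 8}])

```text
time: 20.72
ee_pos: [536.6, 135.4, 61.3]
tool_rot: [0.409, -0.577, 0.577, -0.408]
wrist_force: [-3.0, -3.4, 13.5]
gripper_width: 15.4
```

```bash
python3 st.py
```

```text
t 20.73 cw 1.832 tooth 3.5 p [536.6 135.4  61.3] F [-3.  -3.4 13.5] T [-1.11   0.82   0.112] w 15.4 q7 -0.14
   avg T [-1.142  0.762  0.122] sd Tz 0.026 F [-3.6 -3.6 12.5]
   jar duv [1.7  2.18] mm along -y 7.8 resid [-0.01  0.  ]
```

Emit:
play_rows(plan=[{"ax": 0, "ay": 0.1667, "az": 0, "x": 0, "y": 0, "z": 0, "claw": 8}, {"ax": 0, "ay": 0, "az": 0, "x": 0, "y": 0, "z": 0, "claw": 8}])

```text
time: 21.38
ee_pos: [536.5, 135.5, 61.3]
tool_rot: [-0.37, 0.603, -0.603, 0.369]
wrist_force: [-4.0, -3.9, 12.8]
gripper_width: 15.5
```

```bash
python3 st.py
```

```text
t 21.38 cw 1.962 tooth 3.75 p [536.5 135.5  61.3] F [-4.  -3.9 12.8] T [-1.164  0.884  0.181] w 15.5 q7 -0.24
   avg T [-1.139  0.87   0.147] sd Tz 0.033 F [-4.2 -3.6 13.3]
   jar duv [1.7  2.17] mm along -y 7.8 resid [-0.  0.]
```

The jar came home at about tooth 3.15: it stopped moving there and the torque rises steadily from that point. Click 3 was before home, so the two clicks are teeth 4 and 5. I'll wind past 4 and re-check the load first.

Emit:
play_rows(plan=[{"ax": 0, "ay": 0.1667, "az": 0, "x": 0, "y": 0, "z": 0, "claw": 8}, {"ax": 0, "ay": 0.1667, "az": 0, "x": 0, "y": 0, "z": 0, "claw": 8}, {"ax": 0, "ay": 0, "az": 0, "x": 0, "y": 0, "z": 0, "claw": 8}])

```text
time: 22.15
ee_pos: [536.3, 135.6, 61.3]
tool_rot: [-0.289, 0.646, -0.646, 0.287]
wrist_force: [-4.9, -3.8, 14.9]
gripper_width: 15.6
```

```bash
python3 st.py
```

```text
t 22.15 cw 2.224 tooth 4.25 p [536.3 135.6  61.3] F [-4.9 -3.8 14.9] T [-1.092  1.076  0.161] w 15.6 q7 -0.45
   avg T [-1.054  1.065  0.209] sd Tz 0.018 F [-4.4 -3.5 13.9]
   jar duv [1.72 2.16] mm along -y 7.8 resid [ 0.01 -0.01]
```

Emit:
play_rows(plan=[{"ax": 0, "ay": 0.1667, "az": 0, "x": 0, "y": 0, "z": 0, "claw": 8}, {"ax": 0, "ay": 0, "az": 0, "x": 0, "y": 0, "z": 0, "claw": 8}])

```text
time: 22.8
ee_pos: [536.2, 135.7, 61.3]
tool_rot: [-0.246, 0.663, -0.663, 0.245]
wrist_force: [-4.8, -4.1, 14.4]
gripper_width: 15.6
```

```bash
python3 st.py
```

```text
t 22.8 cw 2.355 tooth 4.5 p [536.2 135.7  61.3] F [-4.8 -4.1 14.4] T [-0.969  1.145  0.15 ] w 15.6 q7 -0.56
   avg T [-1.004  1.15   0.225] sd Tz 0.032 F [-5.  -3.5 14.3]
   jar duv [1.72 2.17] mm along -y 7.9 resid [ 0.01 -0.01]
```

Load extrapolates to about 17 N at tooth 5, peaking near 19 N, which is inside the limits. Going to just past tooth 5.

Emit:
play_rows(plan=[{"ax": 0, "ay": 0.2167, "az": 0, "x": 0, "y": 0, "z": 0, "claw": 8}, {"ax": 0, "ay": 0.2167, "az": 0, "x": 0, "y": 0, "z": 0, "claw": 8}, {"ax": 0, "ay": 0, "az": 0, "x": 0, "y": 0, "z": 0, "claw": 8}, {"ax": 0, "ay": 0, "az": 0, "x": 0, "y": 0, "z": 0, "claw": 8}])

```text
time: 23.7
ee_pos: [536.1, 136.0, 61.3]
tool_rot: [-0.131, 0.695, -0.695, 0.129]
wrist_force: [-5.7, -2.8, 14.6]
gripper_width: 15.7
```

```bash
python3 st.py
```

```text
t 23.7 cw 2.694 tooth 5.14 p [536.1 136.   61.3] F [-5.7 -2.8 14.6] T [-0.774  1.311  0.34 ] w 15.7 q7 -0.83
   avg T [-0.824  1.292  0.29 ] sd Tz 0.037 F [-5.5 -2.5 15.2]
   jar duv [1.78 2.16] mm along -y 7.9 resid [ 0.05 -0.04]
```

Emit:
play_rows(plan=[{"ax": 0, "ay": -0.06, "az": 0, "x": 0, "y": 0, "z": 0, "claw": 8}, {"ax": 0, "ay": 0, "az": 0, "x": 0, "y": 0, "z": 0, "claw": 8}, {"ax": 0, "ay": 0, "az": 0, "x": 0, "y": 0, "z": 0, "claw": 30}, {"ax": 0, "ay": 0, "az": 0, "x": 0, "y": 0, "z": 0, "claw": 50}, {"ax": 0, "ay": 0, "az": 0, "x": 0, "y": 0, "z": 0, "claw": 50}, {"ax": 0, "ay": 0, "az": 0, "x": 0, "y": 0, "z": 0, "claw": 50}, {"ax": 0, "ay": 0, "az": 0, "x": 0, "y": -0.15, "z": 0, "claw": 50}, {"ax": 0, "ay": 0, "az": 0, "x": 0, "y": -0.25, "z": 0, "claw": 50}, {"ax": 0, "ay": 0, "az": 0, "x": 0, "y": -0.25, "z": 0, "claw": 50}, {"ax": 0, "ay": 0, "az": 0, "x": 0, "y": 0, "z": 0, "claw": 50}, {"ax": 0, "ay": 0, "az": 0, "x": 0, "y": 0, "z": 0, "claw": 50}])

```text
time: 25.48
ee_pos: [536.2, 136.9, 189.7]
tool_rot: [-0.146, 0.692, -0.692, 0.145]
wrist_force: [0.5, 1.2, 0.1]
gripper_width: 49.7
```

```bash
python3 st.py; python3 - <<'E'
from h import *
im,d=grab('side','s6')
c=im[160:265,180:300,::-1];cv2.imwrite('pics/c7.png',cv2.resize(c,None,fx=6,fy=5.7,interpolation=cv2.INTER_CUBIC))
E
```

```text
t 25.48 cw 2.649 tooth 5.06 p [536.2 136.9 189.7] F [0.5 1.2 0.1] T [-0.006 -0.007  0.003] w 49.7 q7 -0.95
   avg T [-0.012 -0.027  0.007] sd Tz 0.025 F [-0.   0.1 -0.2]
   jar duv [1.79 2.18] mm along -y 8.0 resid [ 0.04 -0.03]
```

View pics/c7.png

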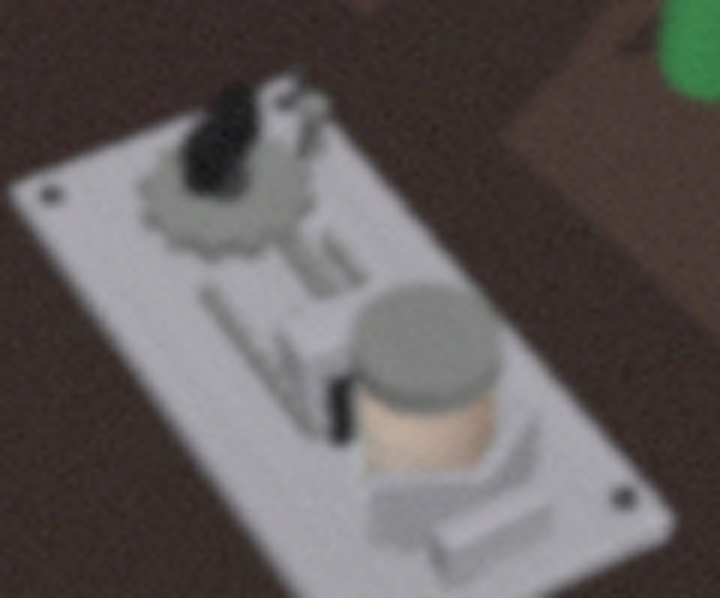

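```bash
python3 - <<'E'
from h import *
z=np.load('pics/s6.npz');im=z['im'];P=cloud('side',z['d'])
m=((P[...,2]>82)&(P[...,2]<100)&(abs(P[...,0]-536)<45)&(abs(P[...,1]-134)<45)).astype(np.uint8)
ys,xs=np.nonzero(m);W=np.array([ray('side',u,v,90)[:2] for u,v in zip(xs,ys)],np.float32)
(c,s,a)=cv2.minAreaRect(W);e,v=np.linalg.eigh(np.cov(W.T));w=v[:,1];print(len(W),c,s,a,'heading',np.degrees(np.arctan2(w[1],w[0]))%180,'expect tooth5 25.5, tooth4 55.5')
E
```

```text
92 (533.550537109375, 130.3488311767578) (53.560577392578125, 17.80617332458496) 29.00566864013672 heading 28.32969933927589 expect tooth5 25.5, tooth4 55.5
```

The wing reads 28°, which is tooth 5. The pawl is holding, so I'm handing in.

```bash
python3 -c "
from bench import ctrl
ctrl.job_done()"
```

```text
the job is handed in; nothing more can be done
```

I stood the jar on the bed, let go of it, then wound the knob clockwise to tooth 5 and released it. The job was handed in at about 26 s of the 72 s; no verdict is reported.

- **Home:** the jar stopped moving in the side view at about tooth 3.15. The knob torque rose steadily from there, so the two clicks past home were teeth 4 and 5.
- **Last checks:** the wing's heading measured 28°, against 25.5° expected for tooth 5 and 55.5° for tooth 4, so the pawl is holding. The jar is upright against the V stop and did not move when I let go. Wrist force was about 0 with the gripper clear above.
- **Grip force:** I estimate 17 to 18 N at rest, worked out from the knob torque. That is inside the 5.5 to 20 N window but above the 8 to 16 N the task gives for two clicks, probably because the spring was already compressed by the 2 to 3 N needed to slide the jar.
- **Disagreements:** my first side-view measurement of the clamp plate was about 4 mm off because it included the plate's side faces; the plate's screws settled it. I also overshot the bed by 40 mm while carrying the jar high and corrected that before lowering. I did not re-measure the other kitchen things, but no move was meant to touch them.

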